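# Charge the dye can with dyewood

### The job

Get the dye can ready for the next bath: lift the can by its handle off the draining stand and set it upright, fully on the cork mat, then fold its handle down to either side and feed all the dyewood sticks lying on the table through its neck, one at a time, until they lie right inside. Last, put the lid squarely on the can, and leave the handle folded down. Do not disturb the other things on the table or tip the can over.

Things in the scene. Friction and masses are not known exactly. Their poses are not given: they have to be found in the camera images.
- can: Stainless-steel dye can, empty: round body 124 mm across and 155 mm high, a sloping shoulder up to z = 187 mm, then a straight narrow neck 74 mm outside, 68 mm inside diameter, rim 210 mm above the foot. Floor 4 mm and walls 3 mm thick, about 0.6 kg with its handle. Origin: centre of its foot; z up. Its swinging wire handle is hung on two ears on its x axis (68 mm either side, 146 mm up), so the wooden grip runs along the can's x. It starts upright on the stand
- can_mouth (a point): Centre of the can's mouth, level with the rim, 210 mm above its foot; axes as the can's
- bail (a joint): Angle of the can's swinging handle about the can's x axis, rad: 0 straight up over the mouth, positive leans to the can's -y, negative to its +y, stops at +-1.75 (just below level). Pivots are stiff (0.07 N m): it stays where it is left, and a fingertip pushes it over with about 1 N. Starts within 0.25 of upright
- bail_grip (a point): Middle of the handle's wooden grip, a round bar 18 mm thick and 70 mm long along the can's x, 112 mm from the pivot line; upright it is 258 mm above the can's foot
- stand: Low slatted wooden draining stand, 170 x 166 mm, top 30 mm above the table, fixed; origin under its centre at table height
- mat: Square cork mat, 180 x 180 mm, 6 mm thick, fixed; origin at the centre of its underside
- lid: Lid of the can: steel disc 86 mm across with a plug 57 mm across and 12 mm deep below it that sits loosely in the neck, and a wooden knob on top. Origin: centre of the plug's underside; z up; the disc's underside is 12 mm above it. It starts lying knob up on the table, resting on the plug. 120 g
- lid_knob (a point): Middle of the lid's round wooden knob, 26 mm across and 26 mm tall, 40 mm above the lid's origin
- stick1: Split stick of reddish-brown dyewood, 100 x 20 x 20 mm, square in section with its last 14 mm at each end hewn to a blunt point, 35 g. Origin: its centre; x along its length. Starts lying flat on the table. Sticks are alike; in some starts this one is absent
- stick2: Split stick of reddish-brown dyewood, 100 x 20 x 20 mm, square in section with its last 14 mm at each end hewn to a blunt point, 35 g. Origin: its centre; x along its length. Starts lying flat on the table. Sticks are alike; in some starts this one is absent
- stick3: Split stick of reddish-brown dyewood, 100 x 20 x 20 mm, square in section with its last 14 mm at each end hewn to a blunt point, 35 g. Origin: its centre; x along its length. Starts lying flat on the table. Sticks are alike; in some starts this one is absent
- stick4: Split stick of reddish-brown dyewood, 100 x 20 x 20 mm, square in section with its last 14 mm at each end hewn to a blunt point, 35 g. Origin: its centre; x along its length. Starts lying flat on the table. Sticks are alike; in some starts this one is absent
- stick5: Split stick of reddish-brown dyewood, 100 x 20 x 20 mm, square in section with its last 14 mm at each end hewn to a blunt point, 35 g. Origin: its centre; x along its length. Starts lying flat on the table. Sticks are alike; in some starts this one is absent
- stick6: Split stick of reddish-brown dyewood, 100 x 20 x 20 mm, square in section with its last 14 mm at each end hewn to a blunt point, 35 g. Origin: its centre; x along its length. Starts lying flat on the table. Sticks are alike; in some starts this one is absent
- spool: Bystander: spool of twine standing up, 44 mm across, 52 mm tall; origin under its centre
- jarcap: Bystander: green jar cap, 75 mm across, 18 mm tall; origin under its centre
- peg: Bystander: wooden clothes peg lying flat, 75 x 10 x 14 mm; origin under its centre, x along it
- petaljar: Bystander: closed glass jar at the back of the table, 84 mm across, 130 mm tall; origin under its centre
- bowl: Bystander: white bowl at the front of the table, near the robot, 120 mm across, 45 mm tall; origin under its centre
- mallet: Bystander: hammer-shaped mallet lying at the right of the table; origin under its middle
There are look-alikes about, which are no part of the job. What is shaped like the lid but orange is not meant.

How it is judged:
By the outcome, as a careful person would: the job done as asked, in the order asked, and still so for the second after the job is handed in, with the robot touching nothing.
Of stick1, stick2, stick3, stick4, stick5, stick6 only 4 to 6 are there at a start; the rules pass over those that are not, and their reading is None.
At some moment in a run one of stick1, stick2, stick3, stick4, stick5, stick6, lid may be knocked a few centimetres aside while the robot is not near it.
It also fails if it takes over 210 s, if anything falls off the work surface, if the arm or the gripper's body presses on something with over 40 N, if the wrist force passes 120 N, or if a joint passes its speed limit or range.

### The arm

A 7-joint arm with a two-finger parallel gripper is mounted at the origin on the work surface. World frame = base frame: x ahead of the robot, y to its left, z up, the work surface at z = 0. Lengths are in m, angles in rad, forces in N, time in s.
With the tool pointing down it reaches from about 0.4 to 0.85 m from the base axis. Payload 10.4 kg.
Tool frame: the origin (TCP) lies at the very end of the fingers, on their centre line; the grasp point (between the pads) lies 19 mm behind it; z points along the fingers, y is the line along which they close (so a half turn about z gives the same grasp; the last joint's range is limited). The gripper opens to 87 mm and grips with 3 to 60 N. Pads are 19 mm wide; open, the fingers measure 117 mm over their backs; the gripper's body (75 mm by 190 mm) begins 51 mm behind the grasp point.
Start: joints at [-1.214, 0.332, -0.065, 1.46, 0.022, 1.35, -0.088], TCP at [0.232, 0.58, 0.223] pointing down, gripper open.
Joint ranges: [-2.6, 2.6], [-0.5, 2.12], [-1.47, 1.34], [0.16, 2.42], [-1.27, 4.41], [0.06, 2.06], [-2.6, 2.6]. Speed limits (rad/s): [2.22, 2.22, 2.79, 2.79, 3.14, 3.14, 3.14].

### API

Orientations are given as a unit quaternion [x, y, z, w].
In Python, from bench import * gives the robot as it stands.
- The arm moves only by the tool step_arm, never from a script. Its arguments are lists of equal length, an entry for each row: "delta_pos": the shift along the world's x, y, z in units of 25 mm (1.0 is 25 mm), a list of three; "turn": the turn about the world's z in units of 0.12 rad (1.0 is 0.12 rad). In form: {"delta_pos": [[tx, ty, tz], ...], "turn": [turn, ...]}. A call has 1 to 12 rows; each row shifts and turns the commanded pose from where the row before left it; what a row does not reach is not made up. A row lasts 1/10 s, in which the tool goes at most 50 mm and 8.59 degrees, less where a joint would pass 70% of its speed; a pose out of reach is approached as far as the arm can. A call with a number of a shift or a turn outside -1 to 1 is refused whole. A call with a gripper value outside its range is refused whole. "grip" is the closure, from 0 (fully open) to 1 (shut), set as the call begins (left out, the last holds). The fingers move at their own pace and stop on an object; "newtons" is the grip in N (left out, the last holds). Time passes only in rows, so rows that do not move let the fingers close. It gives the time, the measured TCP pose, the force, the opening and the grip force at its end, in the units of the state.
- read_state(): the state, without advancing time (a new reading comes with each control period).
- camera(name): name is "side" or "top"; returns a dict with "image" (384x512x3 uint8, red, green, blue), "z_map" (384x512 float32, m along the optical axis (not along the pixel's ray), 0 where there is no reading), "mtx" (3x3 intrinsics, pixels), "view" (4x4, takes a point from world to camera coordinates). Camera axes: x right, y up, looking along -z (the intrinsics and any distortion apply to the point x, -y, -z); pixel columns grow to the right and rows downward; lengths in m; the calibration is good to about 2 mm. A picture is of the moment at which its call begins.
- close_job(): hands the job in; it is judged then, once.
The state is a dict: "time": time; "joint_positions": joint angles; "joint_vel": joint speeds; "joint_torque": joint torques, N m; "ee_pos": TCP position; "eef_rot": TCP orientation; "ft_force": force on the tool from outside, world axes, zero at the start; "torque": the same for the moment, N m; "width": finger opening in m; "grip_force": force on a finger pad.
Only numpy, scipy, OpenCV 4.12 (cv2) and the standard library are available. Lean on these libraries where they do the work, as an engineer would, in place of code of your own. Each camera call takes 0.05 s, during which the arm holds its last target. There are 200 camera calls.

## Working session

There is one attempt and no reset: what is moved stays moved. The work goes in short steps, Python scripts to look and compute and a tool call to move; the robot and the scene stay as the last step left them, time stands still between calls to the robot, and variables do not carry over. Pictures are saved under pics/ and viewed, at most 14 in all, crops included, and the job is handed in when it is done.

Besides the shell and the picture viewer there is one more tool, called in YAML: its name, and indented under it one key for each argument. step_arm: Moves the arm, as the interface text tells. Shifts and turns lie within -1 to 1; 1 stands for 25 mm of shift or 0.12 rad of turn. Its arguments: {"type":"object","properties":{"delta_pos":{"type":"array"},"turn":{"type":"array"},"grip":{"type":"number"},"newtons":{"type":"number"}},"required":["delta_pos","turn"]}

```bash
ls; mkdir -p pics; cat > h.py <<'E'
from bench import *
import numpy as np, cv2
def snap(name,fn=None):
    c=camera(name)
    if fn: cv2.imwrite('pics/'+fn,c['image'][:,:,::-1])
    return c
def pts(c):
    """world xyz for each pixel from z_map"""
    z=c['z_map'];h,w=z.shape;K=c['mtx']
    u,v=np.meshgrid(np.arange(w),np.arange(h))
    P=np.stack([(u-K[0,2])/K[0,0]*z,-(v-K[1,2])/K[1,1]*z,-z,np.ones_like(z)],-1)
    W=P@np.linalg.inv(c['view']).T
    W[z<=0]=np.nan
    return W[...,:3]
def ray(c,u,v,h):
    K=c['mtx'];T=np.linalg.inv(c['view'])
    d=T[:3,:3]@np.array([(u-K[0,2])/K[0,0],-(v-K[1,2])/K[1,1],-1.]);o=T[:3,3]
    return o+d*(h-o[2])/d[2]
def proj(c,p):
    q=c['view']@np.append(p,1);K=c['mtx']
    return K[0,0]*q[0]/-q[2]+K[0,2],K[1,1]*q[1]/q[2]+K[1,2]
E
python3 - <<'E'
from h import *
a=snap('top','t0.png');b=snap('side','s0.png')
for c in(a,b):print(c['mtx'].round(1).tolist(),np.linalg.inv(c['view']).round(3).tolist(),(c['z_map']>0).mean())
print(read_state())
E
```

```text
pics
[[453.1, 0.0, 259.9], [0.0, 453.1, 195.9], [0.0, 0.0, 1.0]] [[-0.029, 0.997, -0.071, 0.383], [-1.0, -0.029, -0.002, -0.037], [-0.004, 0.071, 0.997, 1.76], [0.0, 0.0, 0.0, 1.0]] 0.9960428873697916
[[445.5, 0.0, 252.5], [0.0, 445.5, 194.8], [0.0, 0.0, 1.0]] [[-0.972, 0.164, -0.168, 0.295], [-0.234, -0.628, 0.742, 0.877], [0.017, 0.761, 0.649, 0.981], [0.0, 0.0, 0.0, 1.0]] 0.9958292643229166
{'time': 0.1, 'joint_positions': array([-1.21361572,  0.33281058, -0.06469518,  1.46083549,  0.02160633,
        1.34987218, -0.0885118 ]), 'joint_vel': array([-9.69937781e-04, -6.70109053e-04, -3.00598010e-04, -1.94928166e-03,
       -1.18609611e-03,  5.89128517e-05,  7.65299289e-04]), 'joint_torque': array([ 8.53528818e-04, -6.24546218e+01,  2.39489781e-02, -3.90719104e+01,
       -6.15200121e-02,  3.64479795e-02,  6.47024876e-05]), 'ee_pos': array([0.2315832 , 0.58015931, 0.22184272]), 'eef_rot': array([ 1.88749276e-01,  9.82025118e-01, -6.08985183e-04, -8.58275429e-05]), 'ft_force': array([-0.46354047,  0.09519053,  0.13643393]), 'torque': array([ 0.02990447, -0.05135024,  0.05605682]), 'grip_force': 0.0, 'width': 0.0873052540826558}
```

View pics/t0.png

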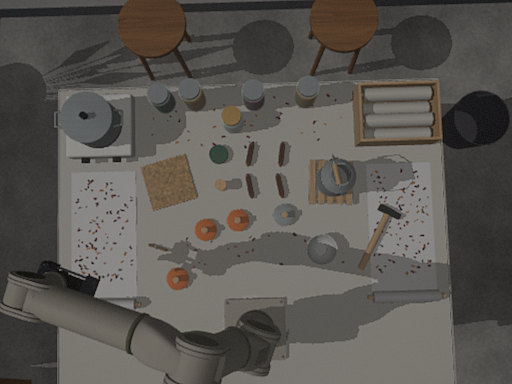

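View pics/s0.png

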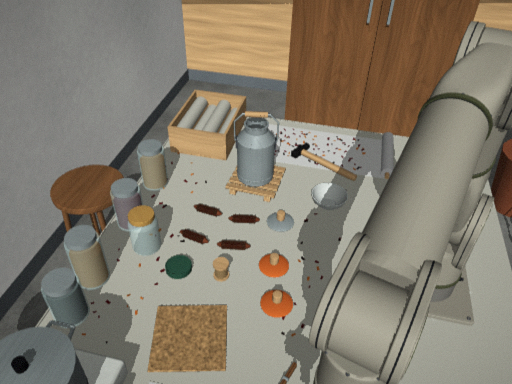

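Top view (first picture) shows the mat at (170,182), can on stand at (337,178), four dyewood sticks at (250,153), (282,153), (250,186), (280,185). Could be taken for the lid: grey lid (285,214), orange ones (238,220), (206,230), (178,279), the bowl (322,249) and the jar cap (219,154). I choose the grey one at (285,214). The side view agrees: grey lid with knob at (281,220), mat (190,337), can (257,155).

```bash
python3 - <<'E'
from h import *
a=camera('top');b=camera('side')
im=np.vstack([cv2.resize(a['image'][130:270,140:400],(780,420)) ])
cv2.imwrite('pics/c1.png',im[:,:,::-1])
W=pts(a)
hsv=cv2.cvtColor(a['image'],cv2.COLOR_RGB2HSV)
print(hsv[153,250],hsv[186,250],hsv[182,170])
for (u,v) in [(250,153),(282,153),(250,186),(280,185),(285,214),(221,185),(219,154),(337,178),(170,182)]:
    print((u,v),W[v,u].round(3),hsv[v,u])
# tall/z segmentation per height band
def blobs(m,n,minA=15):
    k,l,s,cc=cv2.connectedComponentsWithStats(m.astype(np.uint8))
    for i in range(1,k):
        if s[i,4]>=minA:
            P=W[l==i]; r=cv2.minAreaRect(P[:,:2].astype(np.float32)*1000)
            print(n,s[i,4],cc[i].round(0),np.median(P,0).round(3),'rect',np.round(r[0],0),np.round(r[1],0),round(r[2],0),'z',P[:,2].min().round(3),P[:,2].max().round(3))
Z=W[...,2]; reg=np.zeros(Z.shape,bool);reg[120:270,140:400]=1
blobs(reg&(Z>.011)&(Z<.3),'obj')
blobs(reg&(Z>.225)&(Z<.32),'grip')
red=(hsv[...,2]<95)&(hsv[...,1]>90)&((hsv[...,0]<15)|(hsv[...,0]>170))
blobs(red,'red',25)
E
```

```text
[ 8 98 57] [10 92 58] [17 97 97]
(250, 153) [ 0.673 -0.     0.029] [ 8 98 57]
(282, 153) [ 0.671 -0.124  0.022] [12 85 60]
(250, 186) [0.546 0.003 0.025] [10 92 58]
(280, 185) [ 0.546 -0.112  0.027] [12 88 58]
(285, 214) [ 0.433 -0.126  0.057] [ 15  90 128]
(221, 185) [0.55  0.112 0.055] [ 16  91 132]
(219, 154) [0.674 0.12  0.02 ] [69 62 66]
(337, 178) [ 0.538 -0.286  0.299] [ 15  88 131]
(170, 182) [0.573 0.315 0.003] [17 97 97]
obj 234 [232. 125.] [0.768 0.061 0.101] rect [776.  60.] [39. 82.] 11.0 z 0.012 0.138
obj 1125 [377. 132.] [ 0.731 -0.479  0.071] rect [ 742. -493.] [175. 100.] 90.0 z 0.011 0.126
obj 124 [249. 153.] [0.674 0.003 0.021] rect [675.   3.] [21. 97.] 77.0 z 0.011 0.035
obj 116 [281. 153.] [ 0.67  -0.12   0.021] rect [ 672. -120.] [20. 95.] 82.0 z 0.012 0.032
obj 257 [218. 153.] [0.679 0.124 0.018] rect [677. 124.] [73. 71.] 24.0 z 0.011 0.03
obj 1885 [331. 180.] [ 0.545 -0.284  0.097] rect [ 554. -310.] [177. 171.] 86.0 z 0.011 0.299
obj 121 [249. 185.] [0.55  0.007 0.021] rect [551.   8.] [97. 20.] 10.0 z 0.012 0.035
obj 119 [279. 185.] [ 0.547 -0.109  0.021] 
[... 791 characters left out ...]
7] rect [ 556. -292.] [100. 100.] 57.0 z 0.226 0.306
red 3266 [152.  28.] [nan nan nan] rect [1413.  414.] [289. 345.] 41.0 z nan nan
red 3048 [343.  26.] [nan nan nan] rect [nan nan] [0. 0.] 0.0 z nan nan
red 48 [250. 150.] [ 0.686 -0.001  0.021] rect [685.  -1.] [15. 77.] 77.0 z -0.0 0.029
red 31 [249. 189.] [0.535 0.007 0.021] rect [538.   5.] [71. 13.] 8.0 z 0.011 0.035
red 36 [244. 219.] [0.42  0.026 0.019] rect [416.  30.] [31. 23.] 89.0 z -0.005 0.03
red 36 [212. 229.] [0.385 0.151 0.02 ] rect [385. 155.] [35. 23.] 88.0 z -0.004 0.027
red 33 [184. 277.] [nan nan nan] rect [205. 266.] [22. 35.] 5.0 z nan nan
red 63 [ 12. 381.] [nan nan nan] rect [-386. 1314.] [133.   8.] 85.0 z nan nan
```

View pics/c1.png

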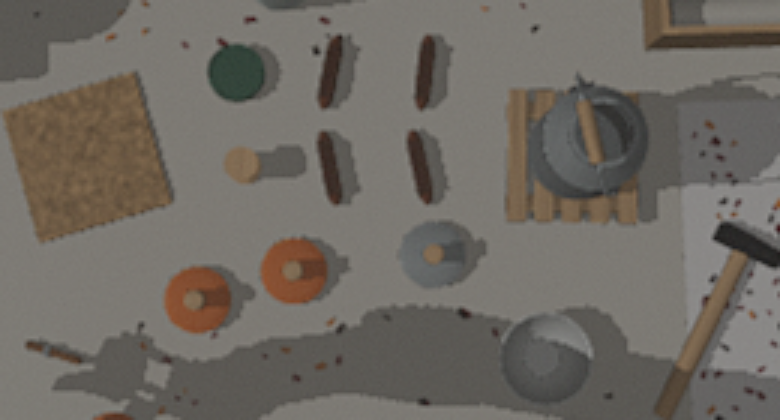

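The crop confirms the choice: the grey-steel lid with a wooden knob is at crop (435,255), the orange ones are decoys, and the handle grip runs along about crop (580,95)-(598,165). Now I measure the can, its handle and the mat.

```bash
python3 - <<'E'
from h import *
for n in('top','side'):
    c=camera(n);W=pts(c);hsv=cv2.cvtColor(c['image'],cv2.COLOR_RGB2HSV)
    near=(abs(W[...,0]-.55)<.13)&(abs(W[...,1]+.29)<.13)
    wood=(hsv[...,1]>60)&(hsv[...,0]>8)&(hsv[...,0]<25)
    g=near&wood&(W[...,2]>.26)
    P=W[g];r=cv2.minAreaRect(P[:,:2].astype(np.float32)*1000);print(n,'grip',len(P),P.mean(0).round(4),r,P[:,2].max())
    rim=near&(W[...,2]>.228)&(W[...,2]<.25)&~wood
    Q=W[rim];(x,y),rad=cv2.minEnclosingCircle(Q[:,:2].astype(np.float32)*1000);print('rim',len(Q),x,y,rad,Q.mean(0))
    rm=near&(W[...,2]>.06)&(W[...,2]<.18)
    Q=W[rm];(x,y),rad=cv2.minEnclosingCircle(Q[:,:2].astype(np.float32)*1000);print('body',len(Q),x,y,rad)
    m=(hsv[...,1]>75)&(hsv[...,0]>12)&(hsv[...,0]<24)&(W[...,2]<.03)&(W[...,1]>.2)&(W[...,1]<.44)&(W[...,0]>.45)&(W[...,0]<.7)
    m=cv2.morphologyEx(m.astype(np.uint8),cv2.MORPH_OPEN,np.ones((3,3)))>0
    u=np.argwhere(m)
    Q=np.array([ray(c,b,a,.006)[:2] for a,b in u])
    print('mat',len(Q),cv2.minAreaRect((Q*1000).astype(np.float32)))
E
```

```text
top grip 112 [ 0.5544 -0.2845  0.2947] ((554.1897583007812, -284.8663330078125), (68.0811538696289, 17.376739501953125), 10.510396957397461) 0.30565743752235064
rim 113 559.9424438476562 -308.1539306640625 39.589664459228516 [ 0.5614878  -0.31261332  0.24042588]
body 213 557.4857177734375 -304.06787109375 66.85449981689453
mat 2058 ((572.7081298828125, 320.0048522949219), (177.5050506591797, 177.4913787841797), 15.116801261901855)
side grip 130 [ 0.5525 -0.2828  0.2915] ((551.9465942382812, -285.7422180175781), (67.1600570678711, 18.408649444580078), 12.176063537597656) 0.29963046740463406
rim 238 553.3806762695312 -296.7933654785156 69.2955093383789 [ 0.55509651 -0.30820932  0.23706207]
body 1107 556.1660766601562 -306.8831787109375 69.67638397216797
mat 4840 ((572.0022583007812, 319.5268249511719), (179.4501190185547, 181.30499267578125), 14.83410358428955)
```

step_arm:
  delta_pos:
    - [0.9,-0.8,0.5]
    - [0.9,-0.8,0.5]
    - [0.9,-0.8,0.5]
    - [0.9,-0.8,0.5]
    - [0.9,-0.8,0.5]
    - [0.9,-0.8,0.5]
    - [0.9,-0.8,0.5]
    - [0.9,-0.8,0.5]
    - [0.9,-0.8,0.5]
    - [0.9,-0.8,0.5]
    - [0.9,-0.8,0.5]
    - [0.9,-0.8,0.5]
  turn: [-1,-1,-1,-1,-1,-1,-1,-1,-1,-1,-1,-1]
  grip: 0

```text
time: 1.5
ee_pos: [0.5024, 0.3396, 0.3732]
eef_rot: [0.791, 0.612, 0.0, 0.0]
ft_force: [0.4, 0.1, 0.6]
width: 0.0868
grip_force: 0.0
```

step_arm:
  delta_pos:
    - [0.1,-0.9,0]
    - [0.1,-0.9,0]
    - [0.1,-0.9,0]
    - [0.1,-0.9,0]
    - [0.1,-0.9,0]
    - [0.1,-0.9,0]
    - [0.1,-0.9,0]
    - [0.1,-0.9,0]
    - [0.1,-0.9,0]
    - [0.1,-0.9,0]
    - [0.1,-0.9,0]
    - [0.1,-0.9,0]
  turn: [-0.78,-0.78,-0.78,-0.78,-0.78,-0.78,-0.78,-0.78,-0.78,-0.78,-0.78,-0.78]

```text
time: 2.7
ee_pos: [0.5317, 0.0696, 0.3726]
eef_rot: [0.995, 0.097, 0.0, -0.0]
ft_force: [0.6, 0.6, 0.5]
width: 0.0867
grip_force: 0.0
```

step_arm:
  delta_pos:
    - [0,-0.9,0]
    - [0,-0.9,0]
    - [0,-0.9,0]
    - [0,-0.9,0]
    - [0,-0.9,0]
    - [0,-0.9,0]
    - [0,-0.9,0]
    - [0,-0.9,0]
    - [0,-0.9,0]
    - [0,-0.6,0]
    - [0,0,0]
    - [0,0,0]
  turn: [0,0,0,0,0,0,0,0,0,0,0,0]

```text
time: 3.9
ee_pos: [0.5318, -0.1465, 0.3725]
eef_rot: [0.995, 0.099, -0.0, -0.0]
ft_force: [0.5, 1.4, -0.5]
width: 0.0868
grip_force: 0.0
```

step_arm:
  delta_pos:
    - [0.2,-0.9,0]
    - [0.2,-0.9,0]
    - [0.2,-0.9,0]
    - [0.2,-0.9,0]
    - [0.1,-0.9,0]
    - [0,-0.9,0]
    - [0,-0.1,0]
    - [0,0,0]
    - [0,0,0]
  turn: [0,0,0,0,0,0,0,0,0]

```text
time: 4.8
ee_pos: [0.5549, -0.2827, 0.3726]
eef_rot: [0.995, 0.1, 0.0, -0.0]
ft_force: [0.4, -0.2, 0.1]
width: 0.0871
grip_force: 0.0
```

```bash
python3 - <<'E'
from h import *
c=snap('top','t1.png');b=snap('side','s1.png')
cv2.imwrite('pics/c2.png',np.hstack([c['image'][90:384,60:460],cv2.resize(b['image'][80:227,180:380],(400,294))])[:,:,::-1])
print(read_state()['ee_pos'],read_state()['joint_positions'].round(2))
W=pts(b);hsv=cv2.cvtColor(b['image'],cv2.COLOR_RGB2HSV)
g=(abs(W[...,0]-.555)<.06)&(abs(W[...,1]+.285)<.05)&(W[...,2]>.26)&(W[...,2]<.32)&(hsv[...,1]>60)
print(g.sum(),W[g].mean(0))
E
```

```text
[ 0.55478126 -0.28290671  0.37269184] [-0.17  0.36  0.81  1.23 -0.26  1.65 -0.78]
128 [ 0.55250355 -0.28226242  0.29180603]
```

View pics/c2.png

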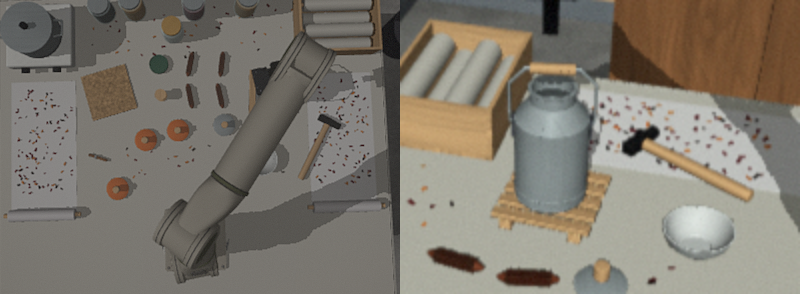

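Picture: the top half shows only four sticks (about crop (191,64), (222,64), (190,95), (221,96)), with none in the area the arm hid before. The side half shows the handle almost upright with its grip at (553,69). Now I descend and grasp.

step_arm:
  delta_pos:
    - [0,0,-0.8]
    - [0,0,-0.8]
    - [0,0,-0.8]
    - [0,0,-0.8]
    - [0,0,-0.6]
    - [0,0,-0.4]
    - [0,0,0]
  turn: [0,0,0,0,0,0,0]

```text
time: 5.6
ee_pos: [0.554, -0.2838, 0.2666]
eef_rot: [0.995, 0.099, -0.001, -0.0]
ft_force: [0.1, 1.4, -0.2]
width: 0.0868
grip_force: 0.0
```

step_arm:
  delta_pos:
    - [0,0,0]
    - [0,0,0]
    - [0,0,0]
    - [0,0,0]
    - [0,0,0]
    - [0,0,0]
    - [0,0,0]
    - [0,0,0]
    - [0,0,0]
    - [0,0,0]
  turn: [0,0,0,0,0,0,0,0,0,0]
  grip: 1
  newtons: 30

```text
time: 6.6
ee_pos: [0.5542, -0.2846, 0.2676]
eef_rot: [0.995, 0.099, 0.0, 0.0]
ft_force: [0.3, -0.2, 0.0]
width: 0.0173
grip_force: 30.0
```

step_arm:
  delta_pos:
    - [0,0,0]
    - [0.04,-0.2,0.04]
    - [0.04,-0.2,0.03]
    - [0.04,-0.2,0.02]
    - [0.04,-0.2,0.01]
    - [0,-0.1,0]
    - [0,0,0]
    - [0,0,0]
  turn: [0,0,0,0,0,0,0,0]
  newtons: 3

```text
time: 7.4
ee_pos: [0.5584, -0.3072, 0.2701]
eef_rot: [0.995, 0.099, 0.0, 0.0]
ft_force: [0.4, 0.7, 0.0]
width: 0.0177
grip_force: 3.0
```

step_arm:
  delta_pos:
    - [0,0,0]
    - [0,0,0]
    - [0,0,0.1]
    - [0,0,0.2]
    - [0,0,0.2]
  turn: [0,0,0,0,0]
  newtons: 40

```text
time: 7.9
ee_pos: [0.5579, -0.3068, 0.2824]
eef_rot: [0.995, 0.099, -0.001, -0.0]
ft_force: [0.1, 0.1, -5.5]
width: 0.0169
grip_force: 40.0
```

```bash
python3 - <<'E'
from h import *
b=snap('side')
cv2.imwrite('pics/c3.png',cv2.resize(b['image'][80:227,160:380],(660,441))[:,:,::-1])
s=read_state();print(s['ee_pos'],s['ft_force'],s['torque'])
E
```

```text
[ 0.55822581 -0.30705035  0.28354876] [-0.9313306  -0.41806697 -4.03495353] [-0.01451861  0.10780315  0.02158972]
```

View pics/c3.png

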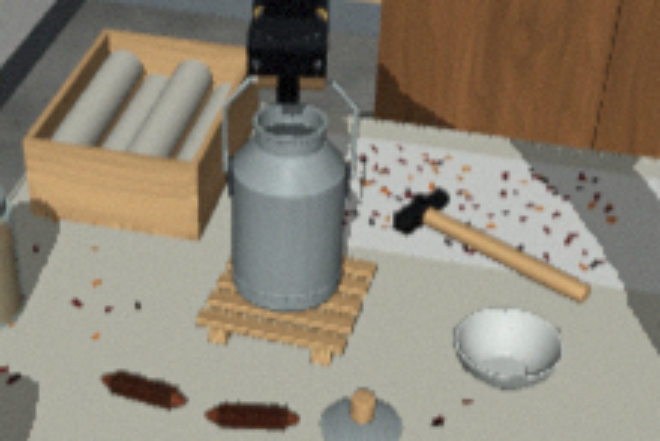

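The can hangs upright (centre at (287,215)), clear of the stand, with the grip held by the fingers. I carry it to the mat.

step_arm:
  delta_pos:
    - [0,0,0.4]
    - [0,0,0.5]
    - [0,0,0.5]
    - [0,0,0.5]
    - [0,0,0.5]
    - [0,0,0.5]
    - [0,0,0.4]
    - [0,0,0.2]
    - [0,0.2,0]
    - [0,0.4,0]
    - [0,0.6,0]
    - [0,0.8,0]
  turn: [0,0,0,0,0,0,0,0,0,0,0,0]

```text
time: 9.15
ee_pos: [0.5578, -0.2561, 0.3693]
eef_rot: [0.995, 0.099, -0.001, -0.0]
ft_force: [0.4, 0.7, -6.0]
width: 0.017
grip_force: 40.0
```

step_arm:
  delta_pos:
    - [0,0.8,0]
    - [0,0.8,0]
    - [0,0.8,0]
    - [0,0.8,0]
    - [0,0.8,0]
    - [0,0.8,0]
    - [0,0.8,0]
    - [0,0.8,0]
    - [0,0.8,0]
    - [0,0.8,0]
    - [0,0.8,0]
    - [0,0.8,0]
  turn: [0,0,0,0,0,0,0,0,0,0,0,0]

```text
time: 10.35
ee_pos: [0.5576, -0.0152, 0.3695]
eef_rot: [0.995, 0.1, -0.0, -0.0]
ft_force: [0.5, -1.1, -4.5]
width: 0.0172
grip_force: 40.0
```

step_arm:
  delta_pos:
    - [0,0.8,0]
    - [0,0.8,0]
    - [0,0.8,0]
    - [0,0.8,0]
    - [0.1,0.8,0]
    - [0.1,0.8,0]
    - [0.1,0.6,0]
    - [0.1,0.4,0]
    - [0.1,0.2,0]
    - [0,0,0]
    - [0,0,0]
  turn: [0,0,0,0,0,0,0,0,0,0,0]

```text
time: 11.45
ee_pos: [0.5709, 0.1319, 0.3701]
eef_rot: [0.995, 0.098, -0.0, 0.0]
ft_force: [-0.1, 0.3, -5.2]
width: 0.017
grip_force: 40.0
```

step_arm:
  delta_pos:
    - [0,0.2,0]
    - [0,0.4,0]
    - [0,0.6,0]
    - [0,0.8,0]
    - [0,0.8,0]
    - [0,0.8,0]
    - [0,0.8,0]
    - [0,0.8,0]
    - [0,0.8,0]
    - [0,0.7,0]
    - [0,0.5,0]
    - [0,0.3,0]
  turn: [0,0,0,0,0,0,0,0,0,0,0,0]

```text
time: 12.65
ee_pos: [0.5706, 0.3219, 0.3698]
eef_rot: [0.995, 0.1, -0.0, 0.0]
ft_force: [-0.6, -0.5, -5.5]
width: 0.0168
grip_force: 40.0
```

step_arm:
  delta_pos:
    - [0,0,0]
    - [0,0,0]
    - [0,0,-0.4]
    - [0,0,-0.6]
    - [0,0,-0.6]
    - [0,0,-0.6]
    - [0,0,-0.6]
    - [0,0,-0.6]
    - [0,0,-0.4]
    - [0,0,-0.2]
  turn: [0,0,0,0,0,0,0,0,0,0]

```text
time: 13.65
ee_pos: [0.5704, 0.3201, 0.2688]
eef_rot: [0.995, 0.099, -0.001, 0.0]
ft_force: [0.5, 0.3, -5.3]
width: 0.017
grip_force: 40.0
```

```bash
python3 - <<'E'
from h import *
b=snap('side')
cv2.imwrite('pics/c4.png',cv2.resize(b['image'][160:384,90:340],(670,600))[:,:,::-1])
s=read_state();print(s['ee_pos'],s['ft_force'],s['joint_positions'].round(2))
W=pts(b)
rm=(abs(W[...,0]-.57)<.1)&(abs(W[...,1]-.32)<.1)&(W[...,2]<.17)&(W[...,2]>.07)
print(cv2.minEnclosingCircle((W[rm][:,:2]*1000).astype(np.float32)))
E
```

```text
[0.57033703 0.32017067 0.26858936] [-0.05606005  0.10691845 -5.98915297] [-0.94  0.4   0.51  1.33 -0.19  1.46 -1.82]
((568.326171875, 319.26519775390625), 65.65267944335938)
```

View pics/c4.png

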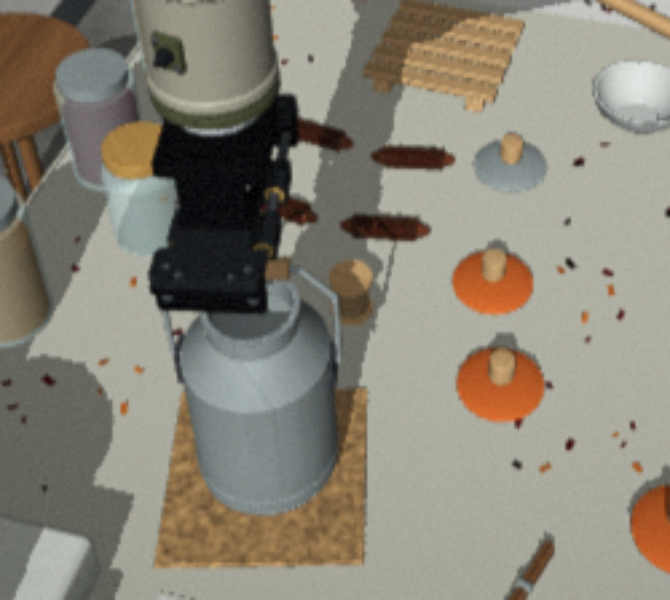

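The can hangs over the mat's middle (foot about (265,490), mat spanning (155-365, 390-565)), upright. I lower it gently until it rests.

step_arm:
  delta_pos:
    - [0,0,-0.3]
    - [0,0,-0.2]
    - [0,0,-0.1]
    - [0,0,-0.1]
    - [0,0,0]
  turn: [0,0,0,0,0]

```text
time: 14.2
ee_pos: [0.5707, 0.3205, 0.2524]
eef_rot: [0.995, 0.099, -0.0, 0.0]
ft_force: [-0.5, 0.4, -4.3]
width: 0.017
grip_force: 40.0
```

step_arm:
  delta_pos:
    - [0,0,-0.1]
    - [0,0,-0.06]
    - [0,0,0]
    - [0,0,0]
  turn: [0,0,0,0]

```text
time: 14.6
ee_pos: [0.5707, 0.3205, 0.2486]
eef_rot: [0.995, 0.099, 0.0, 0.0]
ft_force: [0.8, 0.0, -4.4]
width: 0.0169
grip_force: 40.0
```

step_arm:
  delta_pos:
    - [0,0,-0.06]
    - [0,0,-0.04]
    - [0,0,0]
    - [0,0,0]
  turn: [0,0,0,0]

```text
time: 15.0
ee_pos: [0.5708, 0.3206, 0.2463]
eef_rot: [0.995, 0.099, 0.0, -0.0]
ft_force: [0.9, -0.6, -3.8]
width: 0.0172
grip_force: 40.0
```

step_arm:
  delta_pos:
    - [0,0,-0.06]
    - [0,0,-0.02]
    - [0,0,0]
    - [0,0,0]
  turn: [0,0,0,0]

```text
time: 15.4
ee_pos: [0.5718, 0.3207, 0.246]
eef_rot: [0.995, 0.099, 0.002, -0.001]
ft_force: [2.7, 0.1, 6.4]
width: 0.0167
grip_force: 40.0
```

step_arm:
  delta_pos:
    - [0,0,0.04]
    - [0,0,0]
    - [0.11,-0.55,-0.04]
    - [0.11,-0.54,-0.1]
    - [0.1,-0.52,-0.17]
    - [0.1,-0.5,-0.24]
    - [0.09,-0.46,-0.3]
    - [0.09,-0.42,-0.35]
    - [0.08,-0.38,-0.41]
    - [0.07,-0.32,-0.45]
    - [0,0,0]
  turn: [0,0,0,0,0,0,0,0,0,0,0]
  newtons: 3

```text
time: 16.5
ee_pos: [0.589, 0.2263, 0.1914]
eef_rot: [0.995, 0.098, -0.001, 0.001]
ft_force: [0.1, -0.7, -0.6]
width: 0.0175
grip_force: 3.0
```

```bash
python3 - <<'E'
from h import *
b=snap('side')
cv2.imwrite('pics/c5.png',cv2.resize(b['image'][200:384,90:290],(600,552))[:,:,::-1])
s=read_state();print(s['ee_pos'],s['ft_force'],s['joint_positions'].round(2))
W=pts(b)
rm=(abs(W[...,0]-.57)<.1)&(abs(W[...,1]-.32)<.1)&(W[...,2]<.15)&(W[...,2]>.07)
print(cv2.minEnclosingCircle((W[rm][:,:2]*1000).astype(np.float32)))
E
```

```text
[0.58918113 0.22717577 0.19239847] [-0.00675768 -0.2736669  -0.43616522] [-0.84  0.39  0.53  1.51 -0.2   1.3  -1.67]
((569.9673461914062, 319.79278564453125), 66.14190673828125)
```

View pics/c5.png

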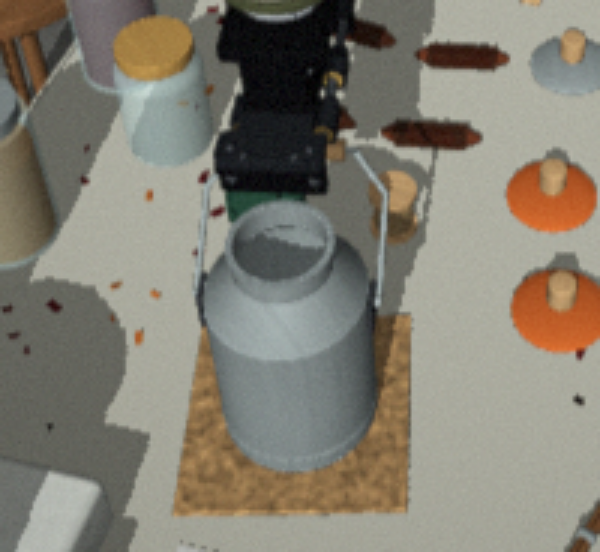

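The can stands on the mat and the handle is about 1 rad over (grip at (335,150)), upright and undisturbed. I carry the handle further, release, rise, and turn the tool to press it the rest of the way.

step_arm:
  delta_pos:
    - [0.04,-0.22,-0.39]
    - [0.04,-0.18,-0.41]
    - [0.03,-0.14,-0.42]
    - [0.01,-0.06,-0.22]
    - [0,0,0]
  turn: [0,0,0,0,0]

```text
time: 17.05
ee_pos: [0.5919, 0.2129, 0.1562]
eef_rot: [0.995, 0.099, -0.001, 0.0]
ft_force: [0.7, -0.4, -0.7]
width: 0.0169
grip_force: 3.1
```

step_arm:
  delta_pos:
    - [0,0,0]
    - [0,0,0]
    - [0,0,0]
    - [0,0,0]
    - [0,0,0.5]
    - [0,0,0.8]
    - [0,0,0.8]
    - [0,0,0.8]
  turn: [0,0,0,0,0,0,0,0]
  grip: 0.6

```text
time: 17.85
ee_pos: [0.5926, 0.2133, 0.232]
eef_rot: [0.995, 0.099, 0.0, -0.0]
ft_force: [-0.0, -0.1, 0.4]
width: 0.0347
grip_force: 0.0
```

step_arm:
  delta_pos:
    - [0,0,0]
    - [0,0,0]
    - [0,0,0]
    - [0,0,0]
    - [0,0,0]
    - [0,0,0]
    - [0,0,0]
    - [0,0,0]
    - [0,0,0]
    - [0,0,0]
    - [0,0,0]
    - [0,0,0]
  turn: [1,1,1,1,1,1,1,1,1,1,1,1]
  grip: 1

```text
time: 19.05
ee_pos: [0.5926, 0.2133, 0.2313]
eef_rot: [0.681, 0.732, 0.0, 0.0]
ft_force: [0.7, 0.1, 0.7]
width: 0.0006
grip_force: 0.0
```

step_arm:
  delta_pos:
    - [0,0,0]
    - [0,0,0]
  turn: [1,0]

```text
time: 19.25
ee_pos: [0.5927, 0.2132, 0.2312]
eef_rot: [0.637, 0.771, 0.001, 0.0]
ft_force: [-0.1, 0.4, -0.5]
width: 0.0007
grip_force: 0.0
```

step_arm:
  delta_pos:
    - [0,-0.1,-0.6]
    - [0,0,-0.6]
    - [0,0,-0.5]
    - [0,0,-0.3]
    - [0,0,-0.3]
    - [0,0,-0.3]
    - [0,0,-0.3]
    - [0,0,-0.3]
    - [0,0,-0.05]
    - [0,0,0]
  turn: [0,0,0,0,0,0,0,0,0,0]

```text
time: 20.25
ee_pos: [0.5924, 0.2107, 0.1486]
eef_rot: [0.638, 0.77, -0.0, -0.0]
ft_force: [-0.6, 0.9, -0.1]
width: 0.0003
grip_force: 0.0
```

step_arm:
  delta_pos:
    - [0,0,0.8]
    - [0,0,0.8]
    - [0,0,0.8]
    - [0,0,0.8]
    - [0,0,0.8]
    - [0,0,0.8]
    - [0,0,0.8]
    - [0,-0.8,0.8]
    - [0,-0.8,0]
    - [0,-0.8,0]
    - [0,-0.8,0]
    - [0,-0.8,0]
  turn: [0,0,0,0,0,0,0,0,0,0,0,0]
  grip: 0.4

```text
time: 21.45
ee_pos: [0.5923, 0.1091, 0.3084]
eef_rot: [0.638, 0.77, -0.0, -0.0]
ft_force: [0.2, 0.2, -0.5]
width: 0.0522
grip_force: 0.0
```

```bash
cat >> h.py <<'E'
def sticks(c,W):
    """dark reddish lying objects -> centre, yaw of the long axis (deg)"""
    Z=W[...,2];hsv=cv2.cvtColor(c['image'],cv2.COLOR_RGB2HSV)
    reg=(W[...,0]>.3)&(W[...,0]<.85)&(W[...,1]>-.5)&(W[...,1]<.5)
    m=(reg&(Z>.012)&(Z<.034)&(hsv[...,2]<110)&((hsv[...,0]<16)|(hsv[...,0]>170))).astype(np.uint8)
    k,l,s,cc=cv2.connectedComponentsWithStats(m);out=[]
    for i in range(1,k):
        if s[i,4]<60: continue
        r=cv2.minAreaRect((W[l==i][:,:2]*1000).astype(np.float32))
        (w,h),a=r[1],r[2]
        if max(w,h)>115 or min(w,h)>35: continue
        if h>w:a+=90
        out.append((np.round(r[0],0).tolist(),np.round(r[1],0).tolist(),round((a+90)%180-90,1)))
    return out
E
python3 - <<'E'
from h import *
a=snap('top');b=snap('side')
cv2.imwrite('pics/c6.png',np.hstack([cv2.resize(b['image'][200:384,90:290],(400,368)),cv2.resize(a['image'][130:230,130:230],(368,368))])[:,:,::-1])
for c in(a,b):
    W=pts(c);print(sticks(c,W))
    near=(abs(W[...,0]-.57)<.1)&(abs(W[...,1]-.32)<.09)
    for lo,hi in((.07,.155),(.2,.23)):
        rm=near&(W[...,2]<hi)&(W[...,2]>lo)
        if rm.sum()>10:print(lo,cv2.minEnclosingCircle((W[rm][:,:2]*1000).astype(np.float32)),rm.sum())
E
```

```text
[([673.0, 3.0], [20.0, 92.0], -11.9), ([669.0, -119.0], [20.0, 94.0], -8.2), ([550.0, 7.0], [95.0, 20.0], 10.2), ([547.0, -110.0], [94.0, 20.0], 11.3)]
0.07 ((580.7542724609375, 293.89215087890625), 85.7466049194336) 211
0.2 ((573.4400024414062, 319.7070007324219), 39.73576354980469) 135
[([667.0, -122.0], [24.0, 94.0], -5.6), ([545.0, -109.0], [91.0, 22.0], 10.2), ([671.0, 1.0], [23.0, 96.0], -14.5), ([546.0, 5.0], [91.0, 25.0], 5.7), ([316.0, 350.0], [41.0, 9.0], 69.8)]
0.07 ((578.6264038085938, 293.26080322265625), 88.16787719726562) 1618
0.2 ((571.151611328125, 316.52593994140625), 41.023902893066406) 512
```

View pics/c6.png

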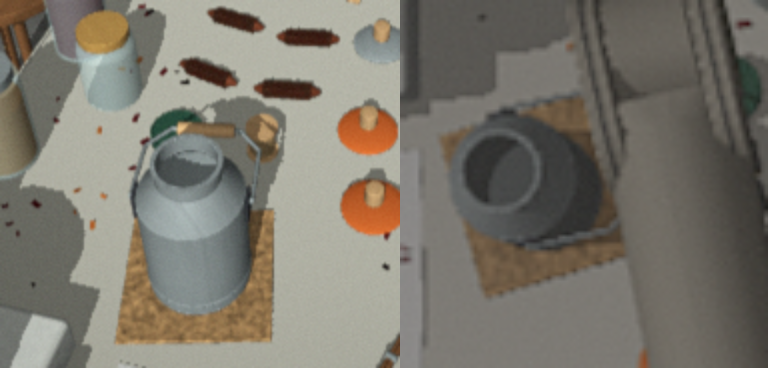

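The handle is folded flat to the can's -y side (grip at left-picture (207,130)), and the can stands centred on the mat with its mouth at right-picture (502,170). All four sticks are unmoved. I go for the stick at (0.549, 0.006), gripping near one end with a weak grip so it can hang.

step_arm:
  delta_pos:
    - [0,-0.4,-0.5]
    - [0,-0.4,-0.5]
    - [0,-0.4,-0.5]
    - [0,-0.4,-0.5]
    - [0,-0.4,-0.5]
    - [0,-0.4,-0.8]
    - [-0.1,-0.4,-0.8]
    - [-0.1,-0.4,-0.8]
    - [-0.1,-0.4,-0.8]
    - [-0.1,-0.3,-0.8]
    - [0,0,-0.8]
    - [0,0,-0.8]
  turn: [1,1,1,1,1,1,1,1,1,1,1,1]
  grip: 0.4

```text
time: 22.75
ee_pos: [0.5822, 0.0134, 0.1052]
eef_rot: [-0.031, 1.0, 0.0, -0.0]
ft_force: [-0.0, 0.8, -0.3]
width: 0.0521
grip_force: 0.0
```

step_arm:
  delta_pos:
    - [0,0,0]
    - [0,0,0]
  turn: [1,0]

```text
time: 22.95
ee_pos: [0.5819, 0.0136, 0.1054]
eef_rot: [-0.089, 0.996, 0.0, -0.001]
ft_force: [1.0, -0.7, -0.1]
width: 0.0524
grip_force: 0.0
```

step_arm:
  delta_pos:
    - [0,0,-0.9]
    - [0,0,-0.9]
    - [0,0,-0.9]
    - [0,0,-0.7]
    - [0,0,-0.4]
    - [0,0,-0.25]
    - [0,0,0]
  turn: [0,0,0,0,0,0,0]

```text
time: 23.65
ee_pos: [0.5824, 0.0134, 0.0049]
eef_rot: [-0.088, 0.996, 0.0, -0.0]
ft_force: [0.3, -0.5, 0.4]
width: 0.0524
grip_force: 0.0
```

step_arm:
  delta_pos:
    - [0,0,0]
    - [0,0,0]
    - [0,0,0]
    - [0,0,0]
    - [0,0,0]
    - [0,0,0]
    - [0,0,0.4]
    - [0,0,0.8]
    - [0,0,0.8]
    - [0,0,0.8]
    - [0,0,0.8]
    - [0,0,0.4]
  turn: [0,0,0,0,0,0,0,0,0,0,0,0]
  grip: 1
  newtons: 3

```text
time: 24.85
ee_pos: [0.5833, 0.0133, 0.1075]
eef_rot: [-0.088, 0.996, 0.0, 0.001]
ft_force: [0.1, 1.0, -0.5]
width: 0.0201
grip_force: 3.0
```

```bash
python3 - <<'E'
from h import *
b=snap('side');s=read_state();print(s['ee_pos'],s['width'])
u,v=proj(b,s['ee_pos']);print(u,v)
u,v=int(u),int(v)
cv2.imwrite('pics/c7.png',cv2.resize(b['image'][v-60:v+70,u-80:u+80],(640,520))[:,:,::-1])
E
```

```text
[0.58379963 0.01328981 0.10831875] 0.019739479114880658
219.39990500649532 221.07493933289325
```

View pics/c7.png

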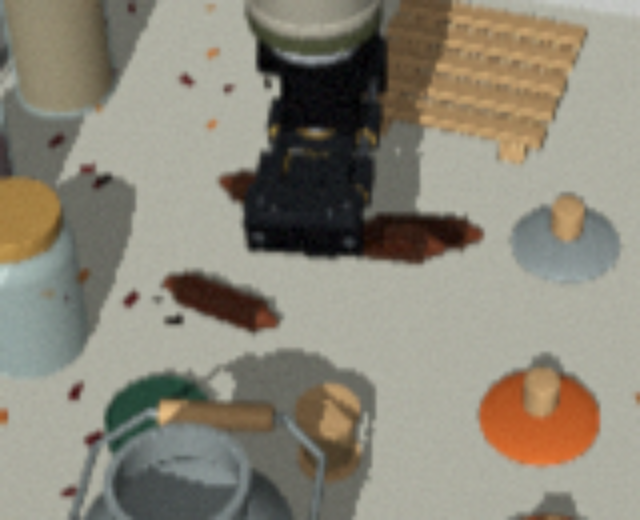

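The gripper (305,200) holds the stick, which seems to stick out horizontally to (430,245). I check with depth.

```bash
cat >> h.py <<'E'
def held():
    s=read_state();p=s['ee_pos']
    for n in('side','top'):
        c=camera(n);W=pts(c);hsv=cv2.cvtColor(c['image'],cv2.COLOR_RGB2HSV)
        m=(np.linalg.norm(W[...,:2]-p[:2],axis=-1)<.11)&(W[...,2]>p[2]-.1)&(W[...,2]<p[2]+.09)&(W[...,2]>.04)&(hsv[...,1]>70)&((hsv[...,0]<16)|(hsv[...,0]>170))&(hsv[...,2]<140)
        Q=W[m]-p
        if len(Q)<8:print(n,len(Q));continue
        q=Q.mean(0);e=np.linalg.svd(Q-q)[2][0]
        t=(Q-q)@e;print(n,len(Q),'mean',q.round(3),'axis',e.round(2),'ends',(q+e*t.min()).round(3),(q+e*t.max()).round(3))
E
python3 -c "
from h import *
held()"
```

```text
side 178 mean [-0.052 -0.003  0.009] axis [-0.11 -0.83  0.55] ends [-0.038  0.104 -0.061] [-0.065 -0.096  0.07 ]
top 4
```

```bash
sed -i 's/Q=W\[m\]-p$/Q=W[m]-p;Q=Q[abs(Q[:,1])<.035]/' h.py; python3 -c "
from h import *
held()"
```

```text
side 168 mean [-0.054 -0.006  0.009] axis [-0.97 -0.2  -0.1 ] ends [-0.029 -0.     0.011] [-0.085 -0.012  0.006]
top 0
```

It is held horizontally; grip friction stops it hanging. So I carry it with the lead end over the mouth and the tail outside, and let it tip in over the near rim.

step_arm:
  delta_pos:
    - [0,0,0.4]
    - [0,0,0.8]
    - [0,0,0.9]
    - [0,0,0.9]
    - [0,0.3,0.9]
    - [0.1,0.6,0.9]
    - [0.1,0.9,0.9]
    - [0.2,0.9,0.8]
    - [0.2,0.9,0.5]
    - [0.2,0.9,0.2]
    - [0.2,0.9,0]
    - [0.2,0.9,0]
  turn: [0,0,0,0,0,0,0,0,0,0,0,0]
  newtons: 10

```text
time: 26.3
ee_pos: [0.6125, 0.1716, 0.2853]
eef_rot: [-0.088, 0.996, -0.0, -0.0]
ft_force: [0.2, 0.7, -1.1]
width: 0.0197
grip_force: 10.0
```

step_arm:
  delta_pos:
    - [0.2,0.9,0]
    - [0.2,0.9,0]
    - [0.1,0.9,0]
    - [0,0.9,0]
    - [0,0.9,0]
    - [0,0.8,0]
    - [0,0.6,0]
    - [0,0.3,0]
    - [0,0.1,0]
    - [0,0,0]
  turn: [0,0,0,0,0,0,0,0,0,0]

```text
time: 27.3
ee_pos: [0.6252, 0.3277, 0.2851]
eef_rot: [-0.088, 0.996, -0.0, 0.0]
ft_force: [0.7, -0.3, -0.8]
width: 0.0198
grip_force: 10.0
```

```bash
python3 -c "
from h import *
held()
a=camera('top');b=camera('side')
for c in (a,b):
    W=pts(c)
    rm=(abs(W[...,0]-.57)<.055)&(abs(W[...,1]-.32)<.055)&(W[...,2]<.235)&(W[...,2]>.195)
    print(rm.sum(),cv2.minEnclosingCircle((W[rm][:,:2]*1000).astype(np.float32)))
print(read_state()['ee_pos'],read_state()['joint_positions'].round(2))
"
```

```text
side 410 mean [-0.046 -0.004  0.009] axis [-0.98 -0.18 -0.11] ends [-0.011  0.003  0.013] [-0.085 -0.011  0.005]
top 0
61 ((577.1388549804688, 309.626953125), 35.440189361572266)
614 ((570.60986328125, 316.026611328125), 40.985225677490234)
[0.62528588 0.32723134 0.28536041] [-0.6   0.5   0.09  1.11 -0.04  1.54  1.22]
```

step_arm:
  delta_pos:
    - [0.05,0,-0.6]
    - [0,0,-0.6]
    - [0,0,-0.6]
    - [0,0,-0.4]
    - [0,0,-0.2]
    - [0,0,0]
    - [0,0,0]
  turn: [0,0,0,0,0,0,0]

```text
time: 28.2
ee_pos: [0.6264, 0.3283, 0.2256]
eef_rot: [-0.088, 0.996, 0.0, 0.0]
ft_force: [0.3, 0.4, -0.3]
width: 0.02
grip_force: 10.0
```

step_arm:
  delta_pos:
    - [0,0,0]
    - [0,0,0]
    - [0,0,0]
    - [0,0,0]
    - [0,0,0]
    - [0,0,0]
  turn: [0,0,0,0,0,0]
  grip: 0.3

```text
time: 28.8
ee_pos: [0.6262, 0.3282, 0.2251]
eef_rot: [-0.088, 0.996, 0.0, 0.0]
ft_force: [0.0, 0.0, -0.3]
width: 0.0577
grip_force: 0.0
```

```bash
python3 - <<'E'
from h import *
b=snap('side');s=read_state();print(s['ee_pos'],s['width'])
u,v=proj(b,s['ee_pos']);u,v=int(u),int(v)
cv2.imwrite('pics/c8.png',cv2.resize(b['image'][v-30:v+100,u-60:u+80],(560,520))[:,:,::-1])
held()
E
```

```text
[0.62619771 0.3282291  0.22507392] 0.05887423233213991
side 0
top 0
```

View pics/c8.png

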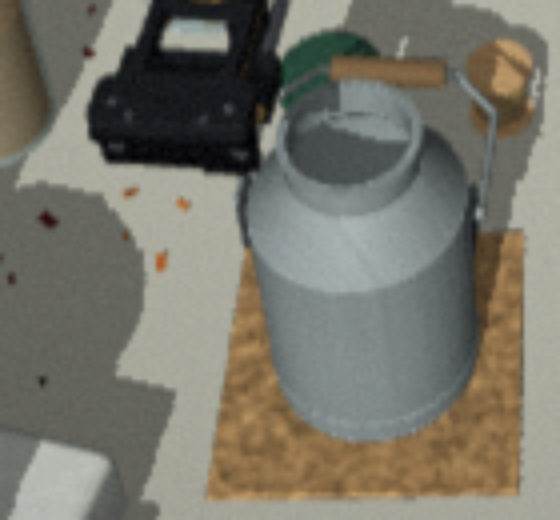

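The stick has gone in: nothing on the rim (350,140) or outside the can. Next is the stick at (0.673, 0.003); I grip its near end to keep the gripper body clear of the petal jar.

step_arm:
  delta_pos:
    - [0,0,0.9]
    - [0,0,0.9]
    - [0.05,-0.6,0.2]
    - [0.05,-1,0]
    - [0.05,-1,0]
    - [0.05,-1,0]
    - [0.05,-1,0]
    - [0.05,-1,0]
    - [0.05,-1,0]
    - [0.05,-1,0]
    - [0.05,-1,0]
    - [0.05,-1,0]
  turn: [0,0,-0.33,-0.33,-0.33,-0.33,-0.33,-0.33,-0.33,-0.33,-0.33,-0.33]
  grip: 0.4

```text
time: 30.15
ee_pos: [0.6387, 0.0862, 0.2751]
eef_rot: [0.111, 0.994, 0.0, 0.0]
ft_force: [0.9, 0.2, -0.8]
width: 0.0519
grip_force: 0.0
```

step_arm:
  delta_pos:
    - [0,-1,-0.5]
    - [0,-1,-0.8]
    - [0,-0.8,-0.9]
    - [0,-0.3,-0.9]
    - [0,0,-0.9]
    - [0,0,-0.9]
    - [0,0,-0.9]
    - [0,0,-0.5]
    - [0,0,0]
    - [0,0,0]
  turn: [0,0,0,0,0,0,0,0,0,0]

```text
time: 31.15
ee_pos: [0.6391, 0.0104, 0.1184]
eef_rot: [0.11, 0.994, 0.0, 0.0]
ft_force: [1.0, -0.2, -0.1]
width: 0.0522
grip_force: 0.0
```

```bash
python3 -c "
from h import *
for n in('side','top'):
    c=camera(n);print(sticks(c,pts(c)))
print(read_state()['ee_pos'],read_state()['eef_rot'].round(3))
"
```

```text
[([653.0, -118.0], [23.0, 62.0], -10.0), ([543.0, -110.0], [94.0, 23.0], 15.1), ([670.0, 2.0], [23.0, 94.0], -13.9), ([315.0, 349.0], [40.0, 10.0], 71.3)]
[([672.0, -120.0], [19.0, 96.0], -9.1), ([546.0, -110.0], [91.0, 21.0], 10.3)]
[0.63952152 0.01059156 0.11902861] [0.109 0.994 0.    0.001]
```

step_arm:
  delta_pos:
    - [0,0,-0.9]
    - [0,0,-0.9]
    - [0,0,-0.9]
    - [0,0,-0.9]
    - [0,0,-0.6]
    - [0,0,-0.35]
    - [0,0,0]
  turn: [0,0,0,0,0,0,0]

```text
time: 31.95
ee_pos: [0.6384, 0.0108, 0.0033]
eef_rot: [0.109, 0.994, -0.0, -0.0]
ft_force: [0.7, 0.4, 0.0]
width: 0.0521
grip_force: 0.0
```

step_arm:
  delta_pos:
    - [0,0,0]
    - [0,0,0]
    - [0,0,0]
    - [0,0,0]
    - [0,0,0]
    - [0,0,0]
    - [0,0,0.4]
    - [0,0,0.8]
    - [0,0,0.9]
    - [0,0,0.9]
    - [0,0,0.9]
    - [0,0,0.9]
  turn: [0,0,0,0,0,0,0,0,0,0,0,0]
  grip: 1
  newtons: 10

```text
time: 33.15
ee_pos: [0.6387, 0.0107, 0.1255]
eef_rot: [0.109, 0.994, 0.0, 0.0]
ft_force: [0.6, 0.3, -0.5]
width: 0.0198
grip_force: 9.9
```

step_arm:
  delta_pos:
    - [0,0,0.9]
    - [0,0,0.9]
    - [-0.1,0.2,0.9]
    - [-0.3,0.5,0.9]
    - [-0.4,0.9,0.9]
    - [-0.4,0.9,0.9]
    - [-0.4,0.9,0.6]
    - [-0.4,0.9,0.3]
    - [-0.4,0.9,0]
    - [-0.4,0.9,0]
    - [-0.4,0.9,0]
    - [-0.4,0.9,0]
  turn: [0,0,0,0,0,0,0,0,0,0,0,0]

```text
time: 34.35
ee_pos: [0.548, 0.2089, 0.2821]
eef_rot: [0.109, 0.994, 0.0, 0.0]
ft_force: [0.6, 0.0, -1.1]
width: 0.0206
grip_force: 9.9
```

step_arm:
  delta_pos:
    - [-0.4,0.9,0]
    - [-0.4,0.9,0]
    - [-0.3,0.9,0]
    - [0,0.8,0]
    - [0,0.6,0]
    - [0,0.3,0]
    - [0,0.1,0]
    - [0,0,0]
    - [0,0,0]
  turn: [0,0,0,0,0,0,0,0,0]

```text
time: 35.25
ee_pos: [0.5217, 0.3197, 0.2813]
eef_rot: [0.11, 0.994, -0.0, 0.0]
ft_force: [0.3, -0.2, 0.2]
width: 0.0199
grip_force: 9.9
```

```bash
python3 -c "
from h import *
held();print(read_state()['ee_pos'])"
```

```text
side 38 mean [-0.008  0.005  0.014] axis [ 0.04  0.36 -0.93] ends [-0.01  -0.014  0.064] [-0.008  0.009  0.005]
top 41 mean [ 0.063 -0.016  0.015] axis [-0.96  0.23  0.14] ends [ 0.081 -0.021  0.013] [ 0.049 -0.013  0.017]
[0.52155802 0.31984724 0.28145209]
```

step_arm:
  delta_pos:
    - [-0.1,0.2,-0.6]
    - [0,0.2,-0.6]
    - [0,0,-0.6]
    - [0,0,-0.3]
    - [0,0,-0.15]
    - [0,0,0]
    - [0,0,0]
  turn: [0,0,0,0,0,0,0]

```text
time: 36.05
ee_pos: [0.519, 0.3308, 0.2256]
eef_rot: [0.109, 0.994, 0.0, 0.0]
ft_force: [-0.4, 1.0, 0.0]
width: 0.0201
grip_force: 9.9
```

step_arm:
  delta_pos:
    - [0,0,0]
    - [0,0,0]
    - [0,0,0]
    - [0,0,0]
    - [0,0,0]
    - [0,0,0]
  turn: [0,0,0,0,0,0]
  grip: 0.3

```text
time: 36.65
ee_pos: [0.5187, 0.3308, 0.2251]
eef_rot: [0.109, 0.994, 0.0, -0.0]
ft_force: [0.6, 0.4, 0.2]
width: 0.0579
grip_force: 0.0
```

```bash
python3 -c "
from h import *
held()
for n in('side','top'):
    c=camera(n);print(sticks(c,pts(c)))
print(read_state()['ee_pos'])"
```

```text
side 10 mean [-0.014 -0.032  0.03 ] axis [0.03 0.01 1.  ] ends [-0.015 -0.032  0.002] [-0.013 -0.032  0.073]
top 0
[([545.0, -110.0], [98.0, 22.0], 15.1), ([315.0, 350.0], [39.0, 10.0], 67.8)]
[([671.0, -120.0], [19.0, 94.0], -9.5), ([547.0, -109.0], [95.0, 20.0], 11.2)]
[0.51871222 0.33074457 0.22507398]
```

step_arm:
  delta_pos:
    - [0,0,0.9]
    - [0,0,0.9]
    - [0.1,-0.6,0.2]
    - [0.1,-1,0]
    - [0.1,-1,0]
    - [0.1,-1,0]
    - [0.1,-1,0]
    - [0.1,-1,0]
    - [0.2,-1,0]
    - [0.2,-1,0]
    - [0.2,-1,0]
    - [0.2,-1,0]
  turn: [0,0,0.34,0.34,0.34,0.34,0.34,0.34,0.34,0.34,0.34,0.34]
  grip: 0.4

```text
time: 38.05
ee_pos: [0.5538, 0.0897, 0.2752]
eef_rot: [-0.095, 0.995, 0.0, 0.0]
ft_force: [-0.2, 0.3, -0.1]
width: 0.0524
grip_force: 0.0
```

step_arm:
  delta_pos:
    - [0.2,-1,0]
    - [0.2,-1,0]
    - [0.2,-1,0]
    - [0.2,-1,0]
    - [0.2,-1,-0.5]
    - [0,-1,-0.8]
    - [0,-0.9,-0.9]
    - [0,-0.6,-0.9]
    - [0,-0.3,-0.9]
    - [0,0,-0.9]
    - [0,0,-0.9]
    - [0,0,0]
  turn: [0,0,0,0,0,0,0,0,0,0,0,0]

```text
time: 39.25
ee_pos: [0.5768, -0.1039, 0.1272]
eef_rot: [-0.094, 0.996, 0.0, -0.003]
ft_force: [-0.7, -0.7, -0.2]
width: 0.0525
grip_force: 0.0
```

```bash
python3 -c "
from h import *
for n in('side','top'):
    c=camera(n);print(sticks(c,pts(c)))
print(read_state()['ee_pos'],read_state()['eef_rot'].round(3))
"
```

```text
[([667.0, -120.0], [22.0, 94.0], -6.4), ([543.0, -110.0], [94.0, 25.0], 13.0), ([315.0, 349.0], [40.0, 10.0], 71.7)]
[]
[ 0.57880008 -0.10426551  0.1305651 ] [-0.094  0.996  0.    -0.   ]
```

step_arm:
  delta_pos:
    - [0,0,-0.9]
    - [0,0,-0.9]
    - [0,0,-0.9]
    - [0,0,-0.9]
    - [0,0,-0.7]
    - [0,0,-0.5]
    - [0,0,-0.2]
    - [0,0,0]
  turn: [0,0,0,0,0,0,0,0]

```text
time: 40.15
ee_pos: [0.579, -0.1043, 0.0054]
eef_rot: [-0.094, 0.996, -0.0, 0.0]
ft_force: [0.1, -0.2, 0.4]
width: 0.0522
grip_force: 0.0
```

step_arm:
  delta_pos:
    - [0,0,0]
    - [0,0,0]
    - [0,0,0]
    - [0,0,0]
    - [0,0,0]
    - [0,0,0]
    - [0,0,0.4]
    - [0,0,0.8]
    - [0,0,0.9]
    - [0,0,0.9]
    - [0,0,0.9]
    - [0,0,0.9]
  turn: [0,0,0,0,0,0,0,0,0,0,0,0]
  grip: 1
  newtons: 10

```text
time: 41.35
ee_pos: [0.5786, -0.1044, 0.1268]
eef_rot: [-0.094, 0.996, -0.0, 0.0]
ft_force: [0.3, 0.0, -0.6]
width: 0.0199
grip_force: 9.9
```

step_arm:
  delta_pos:
    - [0,0,0.9]
    - [0,0,0.9]
    - [0,0.2,0.9]
    - [0,0.5,0.9]
    - [0.1,0.8,0.9]
    - [0.1,0.9,0.9]
    - [0.1,0.9,0.6]
    - [0.1,0.9,0.3]
    - [0.1,0.9,0]
    - [0.1,0.9,0]
    - [0.1,0.9,0]
    - [0.1,0.9,0]
  turn: [0,0,0,0,0,0,0,0,0,0,0,0]

```text
time: 42.55
ee_pos: [0.5985, 0.0915, 0.2834]
eef_rot: [-0.094, 0.996, 0.0, 0.0]
ft_force: [-0.9, 0.6, 0.1]
width: 0.0196
grip_force: 9.9
```

step_arm:
  delta_pos:
    - [0.1,0.9,0]
    - [0.1,0.9,0]
    - [0.1,0.9,0]
    - [0.1,0.9,0]
    - [0.1,0.9,0]
    - [0.1,0.9,0]
    - [0.1,0.9,0]
    - [0.1,0.9,0]
    - [0.1,0.6,0]
    - [0.1,0.3,0]
    - [0,0,0]
    - [0,0,0]
  turn: [0,0,0,0,0,0,0,0,0,0,0,0]

```text
time: 43.75
ee_pos: [0.6241, 0.292, 0.2827]
eef_rot: [-0.094, 0.996, -0.0, 0.0]
ft_force: [-0.2, -0.2, -0.2]
width: 0.0199
grip_force: 9.9
```

```bash
python3 -c "
from h import *
held();print(read_state()['ee_pos'])"
```

```text
side 358 mean [-0.046 -0.004  0.013] axis [-0.97 -0.22 -0.07] ends [-0.014  0.003  0.015] [-0.082 -0.012  0.01 ]
top 0
[0.6240629  0.29179483 0.28286463]
```

step_arm:
  delta_pos:
    - [0,0.5,0]
    - [0,0.6,0]
    - [0,0.35,-0.2]
    - [0,0,-0.6]
    - [0,0,-0.6]
    - [0,0,-0.5]
    - [0,0,-0.3]
    - [0,0,-0.1]
    - [0,0,0]
    - [0,0,0]
  turn: [0,0,0,0,0,0,0,0,0,0]

```text
time: 44.85
ee_pos: [0.624, 0.3295, 0.2258]
eef_rot: [-0.094, 0.996, 0.0, 0.0]
ft_force: [0.3, -0.2, -1.2]
width: 0.0198
grip_force: 9.9
```

step_arm:
  delta_pos:
    - [0,0,0]
    - [0,0,0]
    - [0,0,0]
    - [0,0,0]
    - [0,0,0]
    - [0,0,0]
  turn: [0,0,0,0,0,0]
  grip: 0.3

```text
time: 45.45
ee_pos: [0.6237, 0.3295, 0.2251]
eef_rot: [-0.094, 0.996, 0.0, -0.0]
ft_force: [-0.2, -0.4, 0.3]
width: 0.0575
grip_force: 0.0
```

```bash
python3 -c "
from h import *
held()
for n in('side','top'):
    c=camera(n);print(sticks(c,pts(c)))
print(read_state()['ee_pos'],read_state()['joint_positions'].round(2))"
```

```text
side 0
top 0
[([668.0, -121.0], [22.0, 95.0], -10.8), ([315.0, 349.0], [42.0, 10.0], 71.9)]
[([672.0, -120.0], [20.0, 95.0], -7.8)]
[0.62370171 0.32944528 0.22505357] [-0.63  0.51  0.12  1.21 -0.06  1.42  1.24]
```

step_arm:
  delta_pos:
    - [0,0,0.9]
    - [0,0,0.9]
    - [0.05,-0.6,0.2]
    - [0.05,-1,0]
    - [0.05,-1,0]
    - [0.05,-1,0]
    - [0.05,-1,0]
    - [0.05,-1,0]
    - [0.05,-1,0]
    - [0.05,-1,0]
    - [0.05,-1,0]
    - [0.05,-1,0]
  turn: [0,0,-0.28,-0.28,-0.28,-0.28,-0.28,-0.28,-0.28,-0.28,-0.28,-0.28]
  grip: 0.4

```text
time: 46.85
ee_pos: [0.6362, 0.0874, 0.2751]
eef_rot: [0.075, 0.997, 0.0, 0.0]
ft_force: [0.1, 0.3, -0.3]
width: 0.052
grip_force: 0.0
```

step_arm:
  delta_pos:
    - [0,-1,0]
    - [0,-1,0]
    - [0,-1,0]
    - [0,-1,0]
    - [0,-1,-0.5]
    - [0,-1,-0.8]
    - [0,-1,-0.9]
    - [0,-0.8,-0.9]
    - [0,-0.4,-0.9]
    - [0,0,-0.9]
    - [0,0,-0.9]
    - [0,0,0]
  turn: [0,0,0,0,0,0,0,0,0,0,0,0]

```text
time: 48.05
ee_pos: [0.6341, -0.1161, 0.1268]
eef_rot: [0.074, 0.997, 0.0, -0.003]
ft_force: [-0.8, -0.2, -0.9]
width: 0.052
grip_force: 0.0
```

```bash
python3 -c "
from h import *
for n in('side','top'):
    c=camera(n);print(sticks(c,pts(c)))
print(read_state()['ee_pos'],read_state()['eef_rot'].round(3))
"
```

```text
[([667.0, -120.0], [23.0, 95.0], -6.6), ([315.0, 350.0], [41.0, 10.0], 69.3)]
[]
[ 0.63612861 -0.11615793  0.13053156] [ 0.074  0.997 -0.    -0.   ]
```

step_arm:
  delta_pos:
    - [0,0,-0.9]
    - [0,0,-0.9]
    - [0,0,-0.9]
    - [0,0,-0.9]
    - [0,0,-0.7]
    - [0,0,-0.5]
    - [0,0,-0.2]
    - [0,0,0]
  turn: [0,0,0,0,0,0,0,0]

```text
time: 48.95
ee_pos: [0.6365, -0.1156, 0.0054]
eef_rot: [0.073, 0.997, 0.0, 0.0]
ft_force: [0.6, -0.2, -0.6]
width: 0.0521
grip_force: 0.0
```

step_arm:
  delta_pos:
    - [0,0,0]
    - [0,0,0]
    - [0,0,0]
    - [0,0,0]
    - [0,0,0]
    - [0,0,0]
    - [0,0,0.4]
    - [0,0,0.8]
    - [0,0,0.9]
    - [0,0,0.9]
    - [0,0,0.9]
    - [0,0,0.9]
  turn: [0,0,0,0,0,0,0,0,0,0,0,0]
  grip: 1
  newtons: 10

```text
time: 50.15
ee_pos: [0.6362, -0.1155, 0.1268]
eef_rot: [0.073, 0.997, 0.0, 0.0]
ft_force: [0.8, 0.6, -0.7]
width: 0.0202
grip_force: 9.9
```

step_arm:
  delta_pos:
    - [0,0,0.9]
    - [0,0,0.9]
    - [-0.1,0.2,0.9]
    - [-0.2,0.5,0.9]
    - [-0.2,0.8,0.9]
    - [-0.2,0.9,0.9]
    - [-0.2,0.9,0.6]
    - [-0.2,0.9,0.3]
    - [-0.2,0.9,0]
    - [-0.2,0.9,0]
    - [-0.2,0.9,0]
    - [-0.2,0.9,0]
  turn: [0,0,0,0,0,0,0,0,0,0,0,0]

```text
time: 51.35
ee_pos: [0.5882, 0.0802, 0.2834]
eef_rot: [0.074, 0.997, 0.0, 0.0]
ft_force: [-1.0, -1.0, -0.7]
width: 0.02
grip_force: 9.9
```

step_arm:
  delta_pos:
    - [-0.3,0.9,0]
    - [-0.3,0.9,0]
    - [-0.3,0.9,0]
    - [-0.3,0.9,0]
    - [-0.3,0.9,0]
    - [-0.3,0.9,0]
    - [-0.3,0.9,0]
    - [-0.3,0.9,0]
    - [-0.2,0.9,0]
    - [-0.1,0.7,0]
    - [0,0.3,0]
    - [0,0,0]
  turn: [0,0,0,0,0,0,0,0,0,0,0,0]

```text
time: 52.55
ee_pos: [0.5211, 0.3076, 0.2825]
eef_rot: [0.073, 0.997, -0.0, -0.0]
ft_force: [-0.3, 0.5, 0.3]
width: 0.0203
grip_force: 9.9
```

```bash
python3 -c "
from h import *
held();print(read_state()['ee_pos'])"
```

```text
side 45 mean [-0.01   0.002  0.015] axis [ 0.19  0.26 -0.95] ends [-0.024 -0.017  0.084] [-0.008  0.005  0.004]
top 35 mean [ 0.067 -0.013  0.014] axis [-0.87  0.23  0.44] ends [ 0.08  -0.016  0.008] [ 0.055 -0.01   0.02 ]
[0.52180737 0.30576262 0.28258665]
```

Now to (0.519, 0.326, 0.225).

step_arm:
  delta_pos:
    - [-0.1,0.4,0]
    - [0,0.4,0]
    - [0,0,-0.3]
    - [0,0,-0.6]
    - [0,0,-0.6]
    - [0,0,-0.5]
    - [0,0,-0.2]
    - [0,0,-0.1]
    - [0,0,0]
    - [0,0,0]
  turn: [0,0,0,0,0,0,0,0,0,0]

```text
time: 53.65
ee_pos: [0.519, 0.3271, 0.2256]
eef_rot: [0.073, 0.997, 0.0, 0.0]
ft_force: [-0.0, -0.5, 0.1]
width: 0.0196
grip_force: 9.9
```

step_arm:
  delta_pos:
    - [0,0,0]
    - [0,0,0]
    - [0,0,0]
    - [0,0,0]
    - [0,0,0]
    - [0,0,0]
  turn: [0,0,0,0,0,0]
  grip: 0.3

```text
time: 54.25
ee_pos: [0.5187, 0.327, 0.2251]
eef_rot: [0.073, 0.997, 0.0, -0.0]
ft_force: [0.6, -0.6, -0.0]
width: 0.0573
grip_force: 0.0
```

step_arm:
  delta_pos:
    - [0,0,0.9]
    - [0,0,0.9]
    - [-0.1,-0.8,0]
    - [-0.1,-1,0]
    - [-0.1,-1,0]
    - [-0.1,-1,0]
    - [-0.1,-1,0]
    - [-0.1,-1,0]
    - [-0.1,-1,0]
    - [-0.1,-1,0]
    - [-0.1,-1,0]
    - [0,0,0]
  turn: [0,0,0,0,0,0,0,0,0,0,0,0]

```text
time: 55.45
ee_pos: [0.4964, 0.1033, 0.2706]
eef_rot: [0.076, 0.997, -0.0, 0.0]
ft_force: [0.3, 0.2, 0.6]
width: 0.0609
grip_force: 0.0
```

```bash
python3 - <<'E'
from h import *
a=snap('top');b=snap('side')
cv2.imwrite('pics/c9.png',np.hstack([cv2.resize(b['image'][170:354,110:310],(400,368)),cv2.resize(a['image'][130:230,130:230],(368,368))])[:,:,::-1])
for c in(a,b):
    W=pts(c);print(sticks(c,W));hsv=cv2.cvtColor(c['image'],cv2.COLOR_RGB2HSV)
    m=(abs(W[...,0]-.43)<.1)&(abs(W[...,1]+.12)<.1)&(W[...,2]>.03)&(W[...,2]<.08)&(hsv[...,1]>60)
    P=W[m];print('knob',len(P),P.mean(0).round(4),P[:,2].max())
    m=(abs(W[...,0]-.43)<.09)&(abs(W[...,1]+.12)<.09)&(W[...,2]>.008)&(W[...,2]<.08)
    P=W[m];print('lid',len(P),cv2.minEnclosingCircle((P[:,:2]*1000).astype(np.float32)))
    rm=(abs(W[...,0]-.57)<.055)&(abs(W[...,1]-.32)<.055)&(W[...,2]<.235)&(W[...,2]>.2)
    print('rim',rm.sum(),cv2.minEnclosingCircle((W[rm][:,:2]*1000).astype(np.float32)))
print(read_state()['ee_pos'],read_state()['joint_positions'].round(2))
E
```

```text
[]
knob 32 [ 0.4339 -0.126   0.054 ] 0.06109582333209285
lid 515 ((431.71063232421875, -114.75247192382812), 118.569091796875)
rim 135 ((572.6498413085938, 319.26055908203125), 40.108489990234375)
[([315.0, 350.0], [41.0, 10.0], 69.5)]
knob 81 [ 0.433  -0.124   0.0471] 0.0592381063588745
lid 441 ((424.5474853515625, -124.95191192626953), 85.78939056396484)
rim 519 ((571.741455078125, 316.81182861328125), 41.05012893676758)
[0.49624645 0.10695552 0.27031476] [-0.5   0.04  0.21  1.7  -0.01  1.4   1.13]
```

View pics/c9.png

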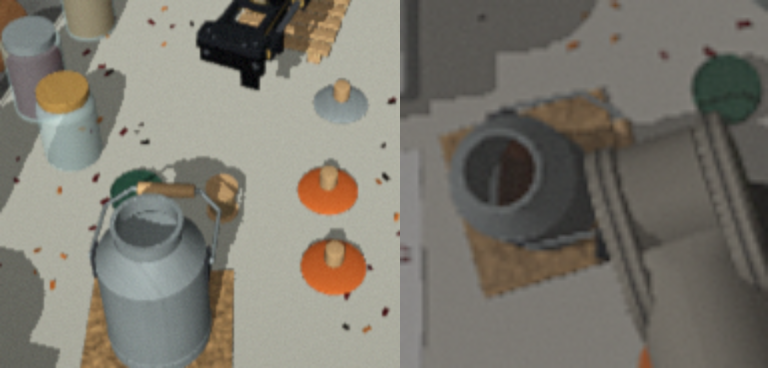

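All four sticks are off the table and seen inside the mouth (right picture (512,175)); can upright, handle folded, no stick on the rim. I check that nothing stands up into the neck, and go above the lid.

step_arm:
  delta_pos:
    - [-0.2,-0.8,0]
    - [-0.2,-0.9,0]
    - [-0.3,-0.9,0]
    - [-0.3,-0.9,-0.3]
    - [-0.3,-0.9,-0.6]
    - [-0.3,-0.9,-0.8]
    - [-0.3,-0.9,-0.9]
    - [-0.3,-0.9,-0.9]
    - [-0.2,-0.9,-0.9]
    - [-0.1,-0.7,-0.9]
    - [0,-0.4,-0.6]
    - [0,-0.2,0]
  turn: [0,0,0,0,0,0,0,0,0,0,0,0]
  grip: 0.3

```text
time: 56.75
ee_pos: [0.4328, -0.1253, 0.121]
eef_rot: [0.073, 0.997, -0.0, -0.002]
ft_force: [1.1, 0.1, -0.2]
width: 0.0606
grip_force: 0.0
```

```bash
python3 - <<'E'
from h import *
a=camera('top');W=pts(a)
m=np.hypot(W[...,0]-.572,W[...,1]-.318)<.028
P=W[m];print('inside z',np.percentile(P[:,2],[5,50,90,99]).round(3),len(P))
b=camera('side')
for c in(a,b):
    W=pts(c);hsv=cv2.cvtColor(c['image'],cv2.COLOR_RGB2HSV)
    m=(abs(W[...,0]-.43)<.1)&(abs(W[...,1]+.12)<.1)&(W[...,2]>.03)&(W[...,2]<.08)&(hsv[...,1]>60)
    P=W[m];print('knob',len(P),P.mean(0).round(4) if len(P) else 0)
print(read_state()['ee_pos'])
E
```

```text
inside z [0.051 0.06  0.067 0.071] 53
knob 0 0
knob 77 [ 0.4321 -0.1214  0.0483]
[ 0.43417209 -0.12526906  0.12298237]
```

step_arm:
  delta_pos:
    - [0,0.05,-0.8]
    - [0,0,-0.8]
    - [0,0,-0.8]
    - [0,0,-0.6]
    - [0,0,-0.4]
    - [0,0,-0.25]
    - [0,0,0]
    - [0,0,0]
  turn: [0,0,0,0,0,0,0,0]

```text
time: 57.65
ee_pos: [0.4343, -0.1242, 0.0319]
eef_rot: [0.073, 0.997, 0.0, 0.0]
ft_force: [0.3, -0.1, -0.6]
width: 0.0608
grip_force: 0.0
```

step_arm:
  delta_pos:
    - [0,0,0]
    - [0,0,0]
    - [0,0,0]
    - [0,0,0]
    - [0,0,0]
    - [0,0,0]
    - [0,0,0]
    - [0,0,0.2]
    - [0,0,0.4]
  turn: [0,0,0,0,0,0,0,0,0]
  grip: 1
  newtons: 25

```text
time: 58.55
ee_pos: [0.433, -0.1242, 0.0463]
eef_rot: [0.073, 0.997, -0.0, -0.001]
ft_force: [-0.1, 0.5, -1.6]
width: 0.0255
grip_force: 25.0
```

step_arm:
  delta_pos:
    - [0,0,0.8]
    - [0,0,0.9]
    - [0,0,0.9]
    - [0,0,0.9]
    - [0,0,0.9]
    - [0,0,0.9]
    - [0,0.2,0.9]
    - [0.1,0.5,0.9]
    - [0.2,0.8,0.9]
    - [0.3,0.9,0.9]
    - [0.3,0.9,0.6]
    - [0.3,0.9,0.3]
  turn: [0,0,0,0,0,0,0,0,0,0,0,0]

```text
time: 59.75
ee_pos: [0.4641, -0.0186, 0.2937]
eef_rot: [0.074, 0.997, 0.0, 0.001]
ft_force: [0.6, 0.1, -1.8]
width: 0.0254
grip_force: 25.0
```

step_arm:
  delta_pos:
    - [0.3,0.9,0]
    - [0.3,0.9,0]
    - [0.3,0.9,0]
    - [0.3,0.9,0]
    - [0.3,0.9,0]
    - [0.3,0.9,0]
    - [0.3,0.9,0]
    - [0.3,0.9,0]
    - [0.3,0.9,0]
    - [0.3,0.9,0]
    - [0.3,0.9,0]
    - [0.3,0.9,0]
  turn: [0,0,0,0,0,0,0,0,0,0,0,0]

```text
time: 60.95
ee_pos: [0.5538, 0.2514, 0.2921]
eef_rot: [0.074, 0.997, -0.0, 0.0]
ft_force: [-0.3, -0.1, -0.8]
width: 0.0251
grip_force: 25.0
```

step_arm:
  delta_pos:
    - [0.3,0.9,0]
    - [0.2,0.8,0]
    - [0.1,0.6,0]
    - [0,0.3,0]
    - [0,0,0]
    - [0,0,0]
  turn: [0,0,0,0,0,0]

```text
time: 61.55
ee_pos: [0.5688, 0.3147, 0.2916]
eef_rot: [0.074, 0.997, -0.0, 0.0]
ft_force: [-0.1, -1.6, -1.6]
width: 0.0255
grip_force: 25.0
```

```bash
python3 - <<'E'
from h import *
b=snap('side');W=pts(b);p=read_state()['ee_pos'];print(p)
u,v=map(int,proj(b,p))
cv2.imwrite('pics/c10.png',cv2.resize(b['image'][v-40:v+80,u-70:u+80],(600,480))[:,:,::-1])
m=(np.hypot(W[...,0]-p[0],W[...,1]-p[1])<.06)&(W[...,2]>p[2]-.035)&(W[...,2]<p[2])
P=W[m];print(m.sum(),cv2.minEnclosingCircle((P[:,:2]*1000).astype(np.float32)),P.mean(0)-p)
rm=(abs(W[...,0]-.57)<.055)&(abs(W[...,1]-.32)<.055)&(W[...,2]<.232)&(W[...,2]>.2)
print('rim',rm.sum(),cv2.minEnclosingCircle((W[rm][:,:2]*1000).astype(np.float32)))
E
```

```text
[0.56890052 0.31452667 0.29171285]
659 ((566.2965087890625, 314.5660705566406), 43.30609893798828) [-0.01582325  0.01093152 -0.01156903]
rim 321 ((570.8013305664062, 317.92547607421875), 39.607940673828125)
```

View pics/c10.png

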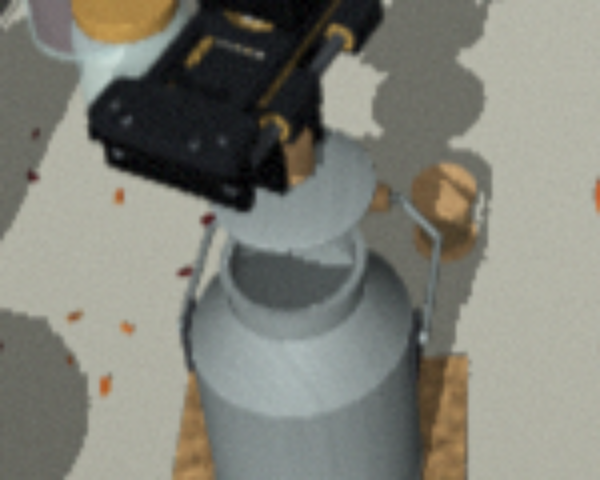

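The lid is held level above the mouth (lid about (300,200), mouth (290,270)), needing about 5 mm in +x and 3 mm in +y.

step_arm:
  delta_pos:
    - [0.1,0.06,-0.4]
    - [0.1,0.06,-0.5]
    - [0,0,-0.5]
    - [0,0,-0.3]
    - [0,0,-0.2]
    - [0,0,-0.1]
    - [0,0,-0.1]
    - [0,0,0]
    - [0,0,0]
  turn: [0,0,0,0,0,0,0,0,0]

```text
time: 62.5
ee_pos: [0.5738, 0.3188, 0.2392]
eef_rot: [0.073, 0.997, 0.0, 0.0]
ft_force: [-0.6, -0.6, -0.9]
width: 0.0253
grip_force: 25.0
```

step_arm:
  delta_pos:
    - [0,0,-0.08]
    - [0,0,0]
    - [0,0,0]
  turn: [0,0,0]

```text
time: 62.8
ee_pos: [0.5737, 0.3187, 0.2368]
eef_rot: [0.073, 0.997, 0.0, -0.0]
ft_force: [-0.1, -0.6, -1.2]
width: 0.0256
grip_force: 25.0
```

step_arm:
  delta_pos:
    - [0,0,-0.06]
    - [0,0,-0.03]
    - [0,0,0]
    - [0,0,0]
  turn: [0,0,0,0]

```text
time: 63.2
ee_pos: [0.5738, 0.3188, 0.2354]
eef_rot: [0.073, 0.997, 0.0, 0.0]
ft_force: [-0.8, -0.6, 5.2]
width: 0.0254
grip_force: 25.0
```

step_arm:
  delta_pos:
    - [0,0,0]
    - [0,0,0]
    - [0,0,0]
    - [0,0,0]
    - [0,0,0]
    - [0,0,0.3]
    - [0,0,0.8]
    - [0,0,0.9]
    - [0,0,0.9]
    - [0,-0.6,0.5]
    - [0,-0.9,0]
    - [0,-0.9,0]
  turn: [0,0,0,0,0,0,0,0,0,0,0,0]
  grip: 0.4

```text
time: 64.4
ee_pos: [0.5739, 0.257, 0.32]
eef_rot: [0.074, 0.997, 0.0, 0.0]
ft_force: [0.5, 0.3, 0.8]
width: 0.0524
grip_force: 0.0
```

step_arm:
  delta_pos:
    - [0,-1,0]
    - [0,-1,0]
    - [0,-1,0]
    - [0,-1,0]
    - [0,-1,0]
    - [0,-1,0]
    - [0,-1,0]
    - [0,-1,0]
    - [0,-1,0]
    - [0,-0.7,0]
    - [0,0,0]
  turn: [0,0,0,0,0,0,0,0,0,0,0]

```text
time: 65.5
ee_pos: [0.5732, 0.0119, 0.3199]
eef_rot: [0.076, 0.997, -0.0, 0.0]
ft_force: [-0.3, 0.6, 0.5]
width: 0.0524
grip_force: 0.0
```

```bash
python3 - <<'E'
from h import *
a=snap('top');b=snap('side')
cv2.imwrite('pics/c11.png',np.hstack([cv2.resize(b['image'][170:384,70:310],(450,400)),cv2.resize(a['image'][130:230,130:230],(340,400))])[:,:,::-1])
for c in(a,b):
    W=pts(c)
    rm=(np.hypot(W[...,0]-.572,W[...,1]-.318)<.055)&(W[...,2]>.205)&(W[...,2]<.235)
    P=W[rm];print(rm.sum(),cv2.minEnclosingCircle((P[:,:2]*1000).astype(np.float32)))
    A=np.c_[P[:,:2]-P[:,:2].mean(0),np.ones(len(P))];print('slope',np.linalg.lstsq(A,P[:,2],rcond=None)[0].round(3))
E
```

```text
428 ((573.72607421875, 320.2541198730469), 43.376705169677734)
slope [ 0.013 -0.005  0.224]
880 ((571.6404418945312, 318.4494323730469), 44.142513275146484)
slope [ 0.026 -0.043  0.224]
```

View pics/c11.png

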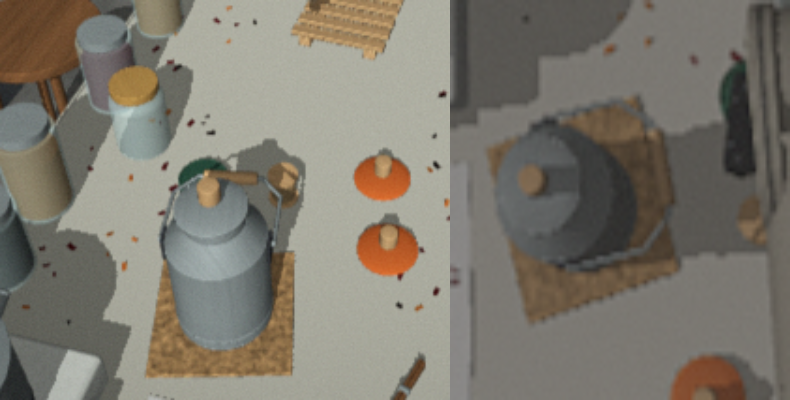

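The lid sits level and centred on the can (knob at (208,190) left, (533,180) right), the handle is folded, the can is upright on the mat and the bystanders are in place. I hand it in.

```bash
python3 -c "
from bench import *
print(close_job())"
```

```text
the job is handed in; nothing more can be done
None
```

I handed the job in at about 65 s of robot time: the can stands upright on the mat with its handle folded down, the four sticks present are inside, and the lid sits level on top; the judge's verdict was not shown.

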